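# Hold the spice grinder's lid at half-twist

## Robot

A 6-joint arm with a two-finger parallel gripper is mounted at the origin on the work surface. World frame = base frame: x ahead of the robot, y to its left, z up, the work surface at z = 0. Lengths are in m, angles in degrees, forces in N, time in s.
With the tool pointing down it reaches from about 0.35 to 0.875 m from the base axis. Payload 4.2 kg.
Tool frame: the origin (TCP) lies on the centre line of the jaws, within the pads' length; the fingertips stand tip_reach ahead of it and the grasp point (between the pads) is the TCP (tip_reach is the distance from the TCP to the fingertips, in m); z points along the fingers, y is the line along which they close (so a half turn about z gives the same grasp; the last joint's range is limited). The gripper opens to 87 mm and grips with 3 to 60 N. Pads are 19 mm wide; open, the fingers measure 117 mm over their backs; the gripper's body (75 mm by 190 mm) begins 51 mm behind the grasp point.
Start: joints at [80.821, 22.042, 0.453, 0, -68.411, -14.817], TCP at [0.254, 0.571, 0.242] pointing down, gripper open.
Joint ranges: [-179.83, 179.83], [-69.29, 118.12], [-61.27, 80.66], [-181.25, 117.63], [-171.15, -9.14], [-177.46, 177.46]. Speed limits (degrees/s): [159.86, 159.86, 180, 180, 180, 180].

## Interface

Orientations are given as a 3x3 rotation matrix whose columns are the frame's x, y, z axes.
In Python, from station import sense, capture, finish_job, tip_reach gives the robot as it stands.
- The arm moves only by the tool arm_command, never from a script. Its argument "deltas" is a list of rows, each a list of 7 numbers: the turn, a rotation vector about the tool's x, y, z in rad, then the shift along the tool's x, y, z in cm, then the closure, from -1 (fully open) to 1 (shut), so that 0 is half open. In form: [[rx, ry, rz, dx, dy, dz, hand], ...]. A call has 1 to 8 rows; each row is the pose to reach, as a shift and turn from the pose commanded when the call began, along the tool's axes at that moment; what a row does not reach only later rows make up. A row lasts 1/12 s, in which the tool goes at most 41.7 mm and 7.16 degrees, less where a joint would pass 70% of its speed; a pose out of reach is approached as far as the arm can. A call with a gripper value outside its range is refused whole. The fingers move at their own pace and stop on an object; the grip force is fixed at half the most. Time passes only in rows, so rows that repeat a pose let the fingers close. It gives the time, the measured TCP pose, the force, the opening and the grip force at its end, in the units of the state.
- sense(): the state, without advancing time (a new reading comes with each control period).
- capture(name): name is "scene" or "top" or "wrist"; returns a dict with "pixels" (420x560x3 uint8, blue, green, red), "fovy" (degrees; the focal length in pixels is half the picture's height over the tangent of half this angle, whatever the lens; pixels are square), "cx", "cy" (the principal point, pixels), "rvec" (rotation vector, rad) and "tvec" (3), from world to camera coordinates, as OpenCV has them. Camera axes: x right, y down, z forward; pixel columns grow to the right and rows downward; lengths in m; the calibration is good to about 2 mm. A picture is of the moment at which its call begins. There is no depth.
- finish_job(): hands the job in; it is judged then, once.
The state is a dict: "time_s": time; "joints": joint angles; "joint_velocities": joint speeds; "effort": joint torques, N m; "tcp_pos": TCP position; "ee_rot": TCP orientation; "wrist_force": force on the tool from outside, world axes, zero at the start; "moment": the same for the moment, N m; "gripper_width": opening from 0.0 (shut) to 1.0 (fully open); "gripper_force": force on a finger pad.
Only numpy, scipy, OpenCV 4.12 (cv2) and the standard library are available. Lean on these libraries where they do the work, as an engineer would, in place of code of your own. Each camera call takes 0.05 s, during which the arm holds its last target. There are 200 camera calls.

## Task

Pull the grinder's lid straight up off its parking dock, where two sprung rollers hold it, set it fully down in the spice grinder's collar with its lugs in the slots, then twist it clockwise (seen from above) half-way to the lock, so that the grip bar points at the long ridges, 45 degrees from the slots. Do not turn it on until it clicks into the lock, and leave the bento box, rice cup, spoon rest and skewer cup where they are. The twist is sprung and goes back if let go, so finish while still gripping the lid, seated and held at half-twist.

Things in the scene. Friction and masses are not known exactly. Their poses are not given: they have to be found in the camera images.
- lid_grip (a point): Centre of the grip bar on top of the loose grey plastic lid (about 0.14 kg). Bar 56 mm long (x), 18 wide (y), 42 tall: this point is 21 mm below its top, 21 above the top of the round flange (80 mm across, 7 thick), 28 above the flange's underside. Grip the bar across y. z up; the lid is the same turned by 180 degrees.
- lid_foot (a point): Centre of the lid's underside, 43 mm below lid_grip, same axes. Under the flange is a plug 56 mm across and 15 mm deep; at its foot two equal lugs stick out along +x and -x to 37 mm from the axis, each 12 mm wide and 7 mm high. Lugs and grip bar are in line.
- grinder_mouth (a point): Centre of the collar's top rim on the fixed grinder; z up, x through two slots at +x and -x, each 21 mm or more wide, cut in an inward ledge (5 mm thick, hole 63 mm across). Lugs drop through them to a floor 16 mm below the rim, then turn under the ledge in a channel 81 mm across, clockwise only. Seated, the flange rests on the rim (lid_grip 28 mm above this point); play 3 mm sideways, 3 mm up.
- grinder: Fixed spice grinder, origin under its centre, axes as grinder_mouth: white round motor base 128 mm across, 70 high, with a black collar 93 across, 16 high. On the deck outside the collar: short ridges in line with the slots (start), long ridges 45 degrees clockwise (half-way), pairs of studs 90 degrees clockwise (lock). From 60 degrees sprung nibs resist; near 90 they click behind the lugs.
- ring (a joint): Turn of the grinder's sprung ring (rad), 0 at rest, growing clockwise seen from above. Two steel fingers in the channel are pushed round by the lugs after about 9 degrees of free twist, so it reads about 0.15 less than the lid's twist from the slots (about 0.64 at half-twist). The spring resists with 0.06 Nm at rest, 0.11 Nm at half-twist, and turns the lid back if let go.
- dock: Fixed wooden parking dock, plate 136 x 100 x 12 mm, origin under its centre; the lid stands in a low round rim in its middle, lid underside 12 mm above the table. Two steel roller catches at +x and -x, beyond the ends of the grip bar, up to 50 mm above the table and 38 mm or more from the centre, reach over the flange's edge; a straight upward pull of about 8 to 15 N frees the lid within 15 mm.
- bento: Navy bento box with a steel clasp, 118 x 174 x 61 mm, loose; origin under its centre. Leave alone.
- rice_cup: Clear plastic rice measuring cup, 72 mm across, 65 mm high, loose. Leave alone.
- spoon_rest: White ceramic spoon rest, a shallow dish 100 mm across, 18 mm high, loose. Leave alone.
- skewer_cup: Bamboo cup 72 mm across, 100 mm high, with skewers up to 190 mm, loose. Leave alone.
There are look-alikes about, which are no part of the job. Of the things that look like the grinder, the smallest one is meant.

How it is judged:
By the outcome, as a careful person would: the job done as asked, in the order asked, and still so for the second after the job is handed in, while the arm keeps its last pose, push and grip.
It also fails if it takes over 51 s, if anything falls off the work surface, if the arm or the gripper's body presses on something with over 40 N, if the wrist force passes 120 N, or if a joint passes its speed limit or range.

## Working session

There is one attempt and no reset: what is moved stays moved. The work goes in short steps, Python scripts to look and compute and a tool call to move; the robot and the scene stay as the last step left them, time stands still between calls to the robot, and variables do not carry over. Pictures are saved under pics/ and viewed, at most 10 in all, crops included, and the job is handed in when it is done.

Besides the shell and the picture viewer there is one more tool, called after "Call:" as a command line: name --pt "numbers of a row" for each row, then --argument value for the rest. arm_command: Moves the arm, as the interface text tells. Its arguments: {"type":"object","properties":{"deltas":{"type":"array"}},"required":["deltas"]}

```bash
ls; mkdir -p pics; cat > h.py <<'E'
import numpy as np, cv2
from station import sense, capture, finish_job, tip_reach
def cam(n):
    c=capture(n); c['f']=210/np.tan(np.radians(c['fovy']/2)); R=cv2.Rodrigues(np.array(c['rvec'],float))[0]
    c['R']=R; c['o']=-R.T@np.array(c['tvec'],float).ravel(); return c
def onz(c,u,v,z):
    d=c['R'].T@np.array([(u-c['cx'])/c['f'],(v-c['cy'])/c['f'],1.]); return c['o']+d*(z-c['o'][2])/d[2]
def proj(c,p):
    q=c['R']@(np.array(p)-c['o']); return q[:2]/q[2]*c['f']+[c['cx'],c['cy']]
E
python3 - <<'E'
from h import *
print(tip_reach,sense())
for n in('scene','top','wrist'):
    c=cam(n); print(n,c['fovy'],c['cx'],c['cy'],c['o'],c['R'].round(3).tolist()); cv2.imwrite(f'pics/{n}.png',c['pixels'])
E
```

```text
pics
0.019 {'time_s': 0.0, 'joints': array([ 8.08201976e+01,  2.20885006e+01,  3.80441019e-01, -2.93173654e-02,
       -6.84125185e+01, -1.48158962e+01]), 'joint_velocities': array([-0.01088365, -0.02399891,  0.01978038, -0.07147847, -0.05659744,
       -0.03700375]), 'effort': array([ 2.79988171e-04, -3.90670180e+01,  1.87405390e+01,  4.21982870e+00,
        1.10176616e-02, -1.92854604e-04]), 'tcp_pos': array([0.25392454, 0.57047191, 0.24048706]), 'ee_rot': array([[ 9.13499243e-01, -4.06839630e-01, -8.05427442e-04],
       [-4.06840419e-01, -9.13497054e-01, -2.00158084e-03],
       [ 7.85668114e-05,  2.15612302e-03, -9.99997672e-01]]), 'wrist_force': array([ 0.27580713,  0.06077432, -0.37901151]), 'moment': array([ 0.02189898,  0.00668684, -0.02563904]), 'gripper_force': 0.0, 'gripper_width': 1.0017117949410745}
scene 45.30537145782313 280.4751552164312 207.14752544617537 [1.40111055 0.48987315 0.85901914] [[-0.494, 0.869, 0.02], [0.536, 0.322, -0.78], [-0.685, -0.375, -0.625]]
top 48.47636234502205 275.2554250109513 212.90886692161703 [0.43024042 0.01029202 1.22402416] [[0.028, -0.999, -0.018], [-0.992, -0.025, -0.123], [0.122, 0.022, -0.992]]
wrist 69.89597559070647 275.2597977485187 213.15724525652 [0.31818442 0.54275667 0.38383642] [[-0.408, -0.913, 0.002], [-0.882, 0.394, 0.257], [-0.235, 0.103, -0.966]]
```

View pics/top.png

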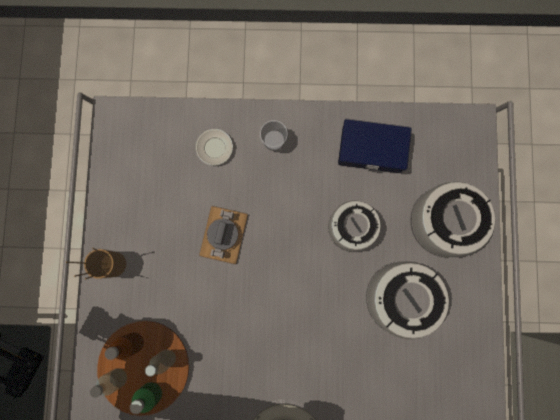

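View pics/scene.png

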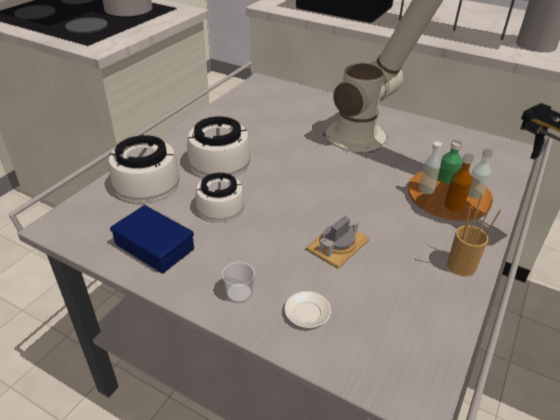

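The top view shows three grinder look-alikes at (357,225), (459,218) and (411,300). The one at (357,225) is clearly the smallest, so it is the one meant. The dock with the lid is at (224,235). I'll confirm both in one enlarged crop and measure.

```bash
python3 - <<'E'
from h import *
c=cam('top'); im=c['pixels']
a=cv2.resize(im[190:260,322:392],(400,400),interpolation=cv2.INTER_CUBIC);b=cv2.resize(im[200:270,189:259],(400,400),interpolation=cv2.INTER_CUBIC)
cv2.imwrite('pics/crop1.png',cv2.convertScaleAbs(np.hstack([a,b]),alpha=1.5))
hsv=cv2.cvtColor(im,cv2.COLOR_BGR2HSV)
for p,z in(((357,225),.086),((459,218),.1),((411,300),.1),((224,235),.06)): print(p,onz(c,*p,z))
for e in (((331,225),(382,225)),((415,218),(495,218)),((373,300),(450,300))): print(np.linalg.norm(onz(c,*e[0],.07)-onz(c,*e[1],.07)))
E
```

```text
(357, 225) [ 0.54593656 -0.16537922  0.086     ]
(459, 218) [ 0.56782794 -0.40787173  0.1       ]
(411, 300) [ 0.36991806 -0.291432    0.1       ]
(224, 235) [0.51475024 0.16253998 0.06      ]
0.12596871516274424
0.19643034759322425
0.18571815064147415
```

View pics/crop1.png

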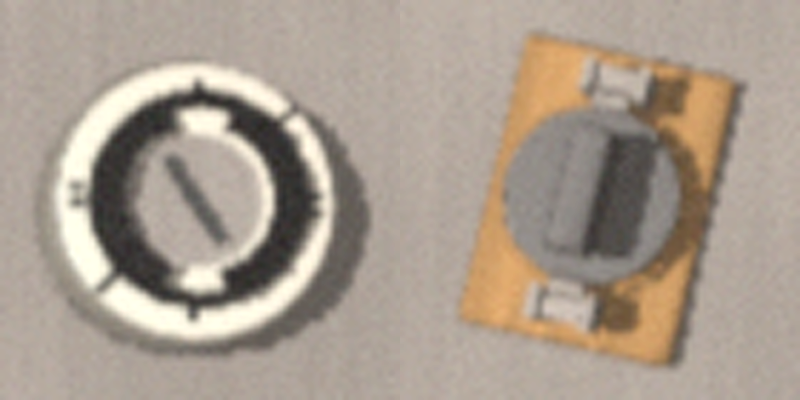

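The crop confirms the small grinder: base about 126 mm across, slots at (203,120) and (200,280), short ridges in line with them. Long ridges are at (290,112)/(108,285), 45° clockwise, and stud pairs at left and right. The lid stands in the dock with roller catches at (618,80)/(563,305). Next I'll work out the approach.

```bash
cat >> h.py <<'E'
def go(p,yaw):
    "tool-frame shift (cm) and turn about tool z (deg) to reach world p with tool-x at world yaw (deg), pointing down"
    s=sense(); R=s['ee_rot']; d=R.T@(np.array(p)-s['tcp_pos'])*100
    y=np.radians(yaw); T=np.array([[np.cos(y),np.sin(y),0],[np.sin(y),-np.cos(y),0],[0,0,-1]])
    rv=cv2.Rodrigues(R.T@T)[0].ravel(); return rv.round(4),d.round(2),s['time_s'],s['wrist_force'].round(2),s['moment'].round(2),s['gripper_width']
E
python3 - <<'E'
from h import *
c=cam('top')
q=lambda x,y,z,ox,oy:onz(c,ox+x/5.714,oy+y/5.714,z)
def line(a,b): d=a-b; return ((a+b)/2).round(4),np.degrees(np.arctan2(d[1],d[0])).round(1),np.linalg.norm(d[:2]).round(4)
print('rollers',line(q(218,80,.05,189,200),q(163,305,.05,189,200)))
print('short',line(q(198,85,.072,322,190),q(195,312,.072,322,190)))
print('long',line(q(290,112,.072,322,190),q(108,285,.072,322,190)))
print('studs',line(q(77,193,.072,322,190),q(315,205,.072,322,190)))
r=line(q(218,80,.05,189,200),q(163,305,.05,189,200))
print(go([r[0][0],r[0][1],.2],r[1]),go([r[0][0],r[0][1],.2],r[1]+180))
E
```

```text
rollers (array([0.5189, 0.1681, 0.05  ]), np.float64(-11.4), np.float64(0.1023))
short (array([ 0.5482, -0.166 ,  0.072 ]), np.float64(-0.4), np.float64(0.0988))
long (array([ 0.5481, -0.1672,  0.072 ]), np.float64(-45.3), np.float64(0.1098))
studs (array([ 0.5477, -0.1658,  0.072 ]), np.float64(88.6), np.float64(0.1027))
(array([ 0.001 ,  0.    , -0.2199]), array([40.57, 26.01,  4.13]), 0.25, array([ 0.41, -0.71, -0.16]), array([-0.02,  0.03,  0.02]), 1.0000304486512515) (array([ 0.0000e+00, -1.5000e-03,  2.9217e+00]), array([40.57, 26.01,  4.13]), 0.25, array([ 0.41, -0.71, -0.16]), array([-0.02,  0.03,  0.02]), 1.0000304486512515)
```

Call:
arm_command --pt "0 0 0 0 0 -4 -1" --pt "0 0 0 0 0 -8 -1" --pt "0 0 -0.1 4 2.6 -8 -1" --pt "0 0 -0.2 8 5.2 -8 -1" --pt "0 0 -0.22 12 7.7 -8 -1" --pt "0 0 -0.22 15 9.6 -8 -1" --pt "0 0 -0.22 18 11.5 -8 -1" --pt "0 0 -0.22 21 13.5 -8 -1"

```text
time_s: 0.92
tcp_pos: [0.3917, 0.3604, 0.3217]
ee_rot: [[0.98, -0.197, 0.0], [-0.197, -0.98, 0.0], [0.0, -0.0, -1.0]]
wrist_force: [0.8, -0.3, -0.4]
gripper_width: 1.002
gripper_force: 0.0
```

```bash
python3 - <<'E'
from h import *
print(go([.519,.168,.2],-11.4), sense()['tcp_pos'])
E
```

```text
(array([-0.0003, -0.0001,  0.0007]), array([16.27, 16.36, 12.17]), 0.9167, array([ 0.76, -0.25, -0.39]), array([ 0.  , -0.16, -0.01]), 1.0017915295291087) [0.39169578 0.36038892 0.32168332]
```

Call:
arm_command --pt "0 0 0 2.7 2.7 0 -1" --pt "0 0 0 5.4 5.4 0 -1" --pt "0 0 0 8.1 8.1 2 -1" --pt "0 0 0 10.8 10.9 4 -1" --pt "0 0 0 13.5 13.6 6 -1" --pt "0 0 0 16.3 16.4 9 -1" --pt "0 0 0 16.3 16.4 11 -1" --pt "0 0 0 16.3 16.4 11 -1"

```text
time_s: 1.58
tcp_pos: [0.5163, 0.1655, 0.2057]
ee_rot: [[0.979, -0.203, -0.011], [-0.203, -0.979, -0.005], [-0.01, 0.007, -1.0]]
wrist_force: [-1.1, -0.5, -0.6]
gripper_width: 1.001
gripper_force: 0.0
```

```bash
python3 - <<'E'
from h import *
s=sense();print(s['tcp_pos'],s['joints'])
c=cam('wrist'); cv2.imwrite('pics/w1.png',c['pixels'])
for p in([.519,.168,.076],[.519,.168,.019],[.519,.168,.05]): print(proj(c,p))
E
```

```text
[0.51628435 0.16548182 0.20569226] [ 34.84761013  16.03397455 -13.8338773   -0.13782505 -60.80112886
  43.51550638]
[271.5276078 207.0883242]
[271.76011314 194.50184183]
[271.6440211  200.78638739]
```

View pics/w1.png

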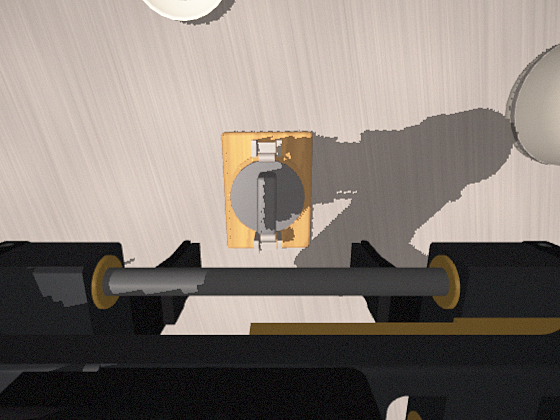

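The wrist view shows the dock plate at (222–312, 131–248), the lid flange centred at about (268,195), and the bar running vertically near x = 266. I'll measure the plate and bar.

```bash
python3 - <<'E'
from h import *
c=cam('wrist'); im=c['pixels']; cv2.imwrite('pics/w1c.png',cv2.convertScaleAbs(cv2.resize(im[125:255,215:320],None,fx=4.6,fy=4.6,interpolation=cv2.INTER_CUBIC),alpha=1.3))
hsv=cv2.cvtColor(im,cv2.COLOR_BGR2HSV); m=cv2.inRange(hsv,(8,100,60),(25,255,255)); m[:120]=0;m[255:]=0;m[:,:200]=0;m[:,340:]=0
k=np.argwhere(m)[:,::-1].astype(float)
w=np.array([onz(c,*p,.012)[:2] for p in k]).astype(np.float32)
h=cv2.convexHull(w); print(cv2.minAreaRect(h))
print(sense()['tcp_pos'])
E
```

```text
((0.5212315320968628, 0.17257651686668396), (0.09838806837797165, 0.1335487961769104), 78.66895294189453)
[0.51846394 0.16870971 0.21104481]
```

View pics/w1c.png

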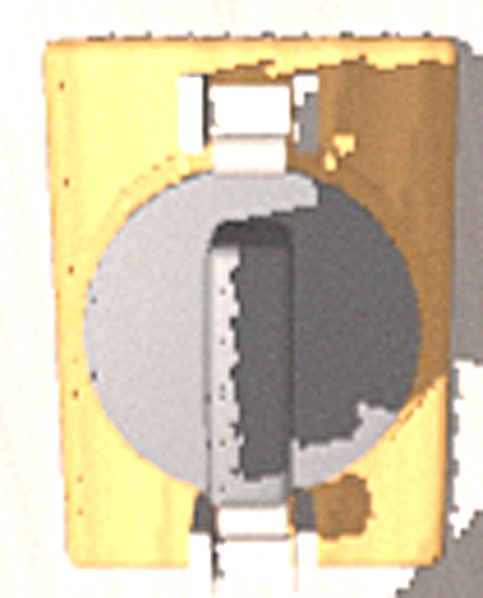

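```bash
python3 - <<'E'
from h import *
c=cam('wrist'); q=lambda x,y,z:onz(c,215+x/4.6,125+y/4.6,z)
print('bar',q(250.5,376,.076), np.linalg.norm(q(250,245,.076)-q(250,507,.076)),np.linalg.norm(q(208,376,.076)-q(293,376,.076)))
print('fl',q(252.5,332,.034),np.linalg.norm(q(85,332,.034)-q(420,332,.034)))
a=q(250.5,250,.076)-q(250.5,500,.076);print(np.degrees(np.arctan2(a[1],a[0])))
print(go([.5205,.1705,.055],-11.3))
E
```

```text
bar [0.52182643 0.17388014 0.076     ] 0.05589498877981531 0.017607300568387777
fl [0.52230204 0.17400557 0.034     ] 0.07919969027072007
-11.77887621726683
(array([-0.0004, -0.0014, -0.001 ]), array([ 0.11, -0.09, 15.75]), 1.7333, array([0.46, 0.77, 0.36]), array([0.04, 0.  , 0.03]), 1.0020931709551337)
```

Call:
arm_command --pt "0 0 0 0.2 -0.4 3 -1" --pt "0 0 0 0.2 -0.4 6 -1" --pt "0 0 0 0.2 -0.4 9 -1" --pt "0 0 0 0.2 -0.4 11.5 -1" --pt "0 0 0 0.2 -0.4 13.5 -1" --pt "0 0 0 0.2 -0.4 14.7 -1" --pt "0 0 0 0.2 -0.4 15.4 -1" --pt "0 0 0 0.2 -0.4 15.4 -1"

```text
time_s: 2.4
tcp_pos: [0.5213, 0.1741, 0.0577]
ee_rot: [[0.981, -0.196, 0.0], [-0.196, -0.981, 0.0], [0.0, -0.0, -1.0]]
wrist_force: [0.1, -0.3, -0.0]
gripper_width: 1.006
gripper_force: 0.0
```

```bash
python3 - <<'E'
from h import *
print(go([.522,.1735,.057],-11.5),sense()['tcp_pos'])
E
```

```text
(array([-0.0002, -0.0003,  0.0039]), array([0.08, 0.05, 0.07]), 2.4, array([ 0.14, -0.27, -0.01]), array([-0.05, -0.02,  0.02]), 1.00556206543931) [0.5213085  0.17413905 0.05770845]
```

Good. I'll close the gripper.

Call:
arm_command --pt "0 0 0 0 0 0 0.2" --pt "0 0 0 0 0 0 0.4" --pt "0 0 0 0 0 0 0.6" --pt "0 0 0 0 0 0 0.8" --pt "0 0 0 0 0 0 1" --pt "0 0 0 0 0 0 1" --pt "0 0 0 0 0 0 1" --pt "0 0 0 0 0 0 1"

```text
time_s: 3.07
tcp_pos: [0.5213, 0.1727, 0.0576]
ee_rot: [[0.98, -0.198, 0.0], [-0.198, -0.98, 0.0], [0.0, -0.0, -1.0]]
wrist_force: [0.5, 0.2, -0.6]
gripper_width: 0.483
gripper_force: 0.0
```

Call:
arm_command --pt "0 0 0 0 0 0 1" --pt "0 0 0 0 0 0 1" --pt "0 0 0 0 0 0 1" --pt "0 0 0 0 0 0 1" --pt "0 0 0 0 0 0 1" --pt "0 0 0 0 0 0 1" --pt "0 0 0 0 0 0 1" --pt "0 0 0 0 0 0 1"

```text
time_s: 3.73
tcp_pos: [0.5212, 0.1727, 0.0575]
ee_rot: [[0.98, -0.198, -0.0], [-0.198, -0.98, -0.0], [-0.0, 0.0, -1.0]]
wrist_force: [0.8, -1.0, 0.3]
gripper_width: 0.203
gripper_force: 30.0
```

Gripped: the opening is 17.7 mm at 30 N. Lifting straight up.

Call:
arm_command --pt "0 0 0 0 0 -0.3 1" --pt "0 0 0 0 0 -0.6 1" --pt "0 0 0 0 0 -0.9 1" --pt "0 0 0 0 0 -1.3 1" --pt "0 0 0 0 0 -1.7 1" --pt "0 0 0 0 0 -2.2 1" --pt "0 0 0 0 0 -3 1" --pt "0 0 0 0 0 -4 1"

```text
time_s: 4.4
tcp_pos: [0.521, 0.1727, 0.0982]
ee_rot: [[0.98, -0.197, -0.001], [-0.197, -0.98, -0.0], [-0.001, 0.0, -1.0]]
wrist_force: [-0.6, -0.2, -1.4]
gripper_width: 0.202
gripper_force: 30.0
```

Call:
arm_command --pt "0 0 0 0 0 -2 1" --pt "0 0 0 0 0 -5 1" --pt "0 0 0 0 0 -8 1" --pt "0 0 0 0 0 -11 1" --pt "0 0 0 0 0 -13.5 1" --pt "0 0 0 0 0 -15 1" --pt "0 0 0 0 0 -15 1" --pt "0 0 0 0 0 -15 1"

```text
time_s: 5.07
tcp_pos: [0.5211, 0.1729, 0.2486]
ee_rot: [[0.98, -0.198, 0.002], [-0.198, -0.98, 0.002], [0.001, -0.002, -1.0]]
wrist_force: [-0.2, 0.0, -2.2]
gripper_width: 0.208
gripper_force: 30.0
```

```bash
python3 - <<'E'
from h import *
s=sense();print(s['tcp_pos'],s['gripper_width'],s['wrist_force'])
a=capture('scene')['pixels'][130:290,270:410]; b=capture('wrist')['pixels'][60:300,130:420]
cv2.imwrite('pics/lift.png',np.hstack([cv2.resize(a,(380,434)),cv2.resize(b,(420,434*1))]))
print(go([.548,-.166,.248],-0.6),go([.548,-.166,.126],-0.6))
E
```

```text
[0.52105264 0.17291106 0.24855942] 0.20792734635799912 [-0.24384636  0.00415242 -2.20643291]
(array([ 0.0012,  0.0026, -0.1887]), array([ 9.42, 32.62, -0.16]), 5.1667, array([-0.73, -0.02, -2.25]), array([-0.04,  0.04,  0.02]), 0.20527396857276187) (array([ 0.0012,  0.0026, -0.1887]), array([ 9.45, 32.6 , 12.04]), 5.1667, array([-0.73, -0.02, -2.25]), array([-0.04,  0.04,  0.02]), 0.20527396857276187)
```

View pics/lift.png

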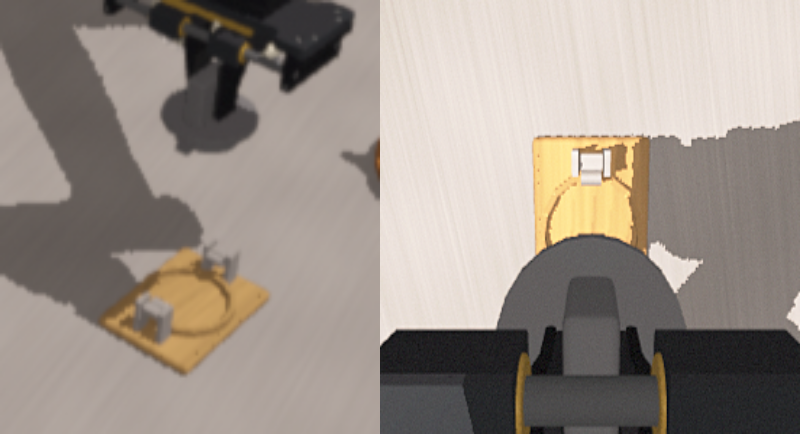

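The lid is held clear and the dock is empty. Next is a standoff where the wrist camera can see the grinder.

Call:
arm_command --pt "0 0 0 0 2.5 0 1" --pt "0 0 0 -0.1 6 0 1" --pt "0 0 -0.05 -0.3 9.5 0 1" --pt "0 0 -0.1 -0.5 13 0 1" --pt "0 0 -0.15 -0.7 16.5 0 1" --pt "0 0 -0.19 -0.8 20 0 1" --pt "0 0 -0.19 -1 23.5 0 1" --pt "0 0 -0.19 -1.1 27 0 1"

```text
time_s: 5.83
tcp_pos: [0.4554, -0.0912, 0.246]
ee_rot: [[1.0, -0.008, -0.004], [-0.008, -1.0, -0.0], [-0.004, 0.0, -1.0]]
wrist_force: [-0.0, -0.7, -1.1]
gripper_width: 0.205
gripper_force: 30.0
```

```bash
python3 - <<'E'
from h import *
print(go([.44,-.166,.248],-0.6),sense()['tcp_pos'])
E
```

```text
(array([0.0002, 0.0036, 0.0021]), array([-1.47,  7.5 , -0.2 ]), 5.8333, array([-0.  , -0.65, -1.06]), array([-0.04, -0.1 , -0.01]), 0.20490048629030422) [ 0.45535576 -0.0911529   0.24595744]
```

Call:
arm_command --pt "0 0 0 -0.6 3 0 1" --pt "0 0 0 -1.1 5.5 0 1" --pt "0 0 0 -1.5 7.2 0 1" --pt "0 0 0 -1.5 7.2 0 1" --pt "0 0 0 -1.5 7.2 0 1" --pt "0 0 0 -1.5 7.2 0 1"

```text
time_s: 6.33
tcp_pos: [0.4411, -0.1612, 0.2466]
ee_rot: [[1.0, -0.009, -0.002], [-0.009, -1.0, 0.0], [-0.002, -0.0, -1.0]]
wrist_force: [0.7, 0.5, -1.4]
gripper_width: 0.202
gripper_force: 30.0
```

```bash
python3 - <<'E'
from h import *
c=cam('wrist'); s=sense(); print(s['tcp_pos'],s['ee_rot'].round(4).tolist(),c['o'])
im=c['pixels']; cv2.imwrite('pics/g1.png',cv2.resize(im,(800,600),interpolation=cv2.INTER_CUBIC)); np.save('g1.npy',c,allow_pickle=True)
E
```

```text
[ 0.44140467 -0.16091525  0.24683534] [[1.0, -0.0081, -0.0014], [-0.0081, -1.0, 0.0003], [-0.0014, -0.0002, -1.0]] [ 0.51164691 -0.161391    0.38967266]
```

View pics/g1.png

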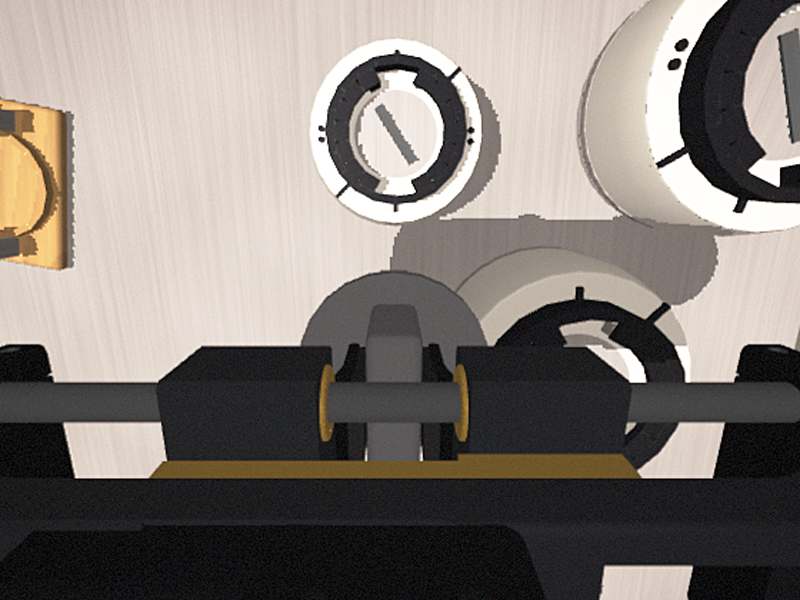

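The wrist picture shows the small grinder centred at about (397,131), scaled. Its slots and short ridges are at (397,53)/(396,207), the long ridges at (457,72)/(343,193) and the studs at (321,133)/(471,137). The lid flange is below, with its front edge at (393,271).

```bash
python3 - <<'E'
from h import *
c=np.load('g1.npy',allow_pickle=True).item(); im=c['pixels']; g=cv2.cvtColor(im,cv2.COLOR_BGR2GRAY)
print(g[92,245:330:3])
def circ(P):
    A=np.c_[2*P,np.ones(len(P))]; x=np.linalg.lstsq(A,(P**2).sum(1),rcond=None)[0]; return x[:2],np.sqrt(x[2]+x[0]**2+x[1]**2)
def fit(m,z,n):
    cs=max(cv2.findContours(m,cv2.RETR_EXTERNAL,cv2.CHAIN_APPROX_NONE)[0],key=cv2.contourArea)[:,0]
    P=np.array([onz(c,u,v,z)[:2] for u,v in cs.astype(float)])
    for _ in range(4):
        o,r=circ(P); e=abs(np.linalg.norm(P-o,axis=1)-r); P=P[e<max(.0008,1.5*np.median(e))]
    print(n,o,r*2,len(P),len(cs))
roi=np.zeros_like(g); cv2.circle(roi,(278,92),57,255,-1)
blk=cv2.bitwise_and(cv2.inRange(g,0,75),roi); blk2=blk.copy(); d=np.zeros_like(g); cv2.circle(d,(278,91),48,255,-1)
fit(cv2.morphologyEx(blk&d,cv2.MORPH_OPEN,np.ones((7,7),np.uint8)),.086,'collar')
roi2=np.zeros_like(g); cv2.circle(roi2,(278,92),68,255,-1)
f=max(cv2.findContours(blk,0,1)[0],key=cv2.contourArea)
wh=cv2.inRange(g,225,255)&roi2; fit(cv2.morphologyEx(wh,cv2.MORPH_OPEN,np.ones((3,3),np.uint8)),.070,'base')
def line(a,b):
    a,b=[onz(c,p[0]*.7,p[1]*.7,.072) for p in(a,b)]; e=a-b; print(((a+b)/2).round(4),np.degrees(np.arctan2(e[1],e[0])).round(2))
line((397,53),(396,207));line((457,72),(343,193));line((321,133.5),(471,136.5))
E
```

```text
[205 147 181 238 238 238 227 236 237 135 124 121 251 236 237 236 233 234
 234 239 240 255  33  52  55  59  55  63   4]
collar [ 0.54804288 -0.1768886 ] 0.06544473930442368 57 214
base [ 0.54895656 -0.16726527] 0.05884867890881379 92 241
[ 0.5491 -0.164   0.072 ] -0.85
[ 0.5483 -0.1651  0.072 ] -45.67
[ 0.548  -0.1637  0.072 ] 88.37
```

```bash
cat > rad.py <<'E'
from h import *
def circ(P):
    A=np.c_[2*P,np.ones(len(P))]; x=np.linalg.lstsq(A,(P**2).sum(1),rcond=None)[0]; return x[:2],np.sqrt(x[2]+x[0]**2+x[1]**2)
def radial(c,g,z,o,r0,r1,sign):
    P=[]
    for t in np.radians(np.arange(0,360,3)):
        rr=np.arange(r0,r1,.0003); uv=np.array([proj(c,[o[0]+r*np.cos(t),o[1]+r*np.sin(t),z]) for r in rr]).astype(np.float32)
        v=cv2.remap(g,uv[:,:1],uv[:,1:],cv2.INTER_LINEAR).ravel().astype(float); e=np.gradient(cv2.GaussianBlur(v[:,None],(1,9),0).ravel())*sign
        i=e.argmax()
        if e[i]>2: P.append([o[0]+rr[i]*np.cos(t),o[1]+rr[i]*np.sin(t)])
    P=np.array(P)
    for _ in range(5):
        q,r=circ(P); e=abs(np.linalg.norm(P-q,axis=1)-r); P=P[e<max(.0007,2*np.median(e))]
    return q.round(4),(2*r).round(4),len(P)
E
python3 - <<'E'
from rad import *
c=np.load('g1.npy',allow_pickle=True).item(); g=cv2.cvtColor(c['pixels'],cv2.COLOR_BGR2GRAY).astype(np.float32)
print(radial(c,g,.086,(.548,-.165),.038,.053,1),radial(c,g,.07,(.548,-.165),.055,.072,-1))
for z in(.07,.086): print(proj(c,[.548,-.165,z]))
E
```

```text
(array([ 0.5486, -0.1635]), np.float64(0.0929), 105) (array([ 0.5484, -0.1631]), np.float64(0.1194), 118)
[278.51628484  94.75345036]
[278.69401963  92.69474401]
```

```bash
python3 - <<'E'
from h import *
print(go([.548,-.1635,.15],-0.9),sense()['tcp_pos'])
E
```

```text
(array([-0.0002,  0.0014,  0.0076]), array([10.67,  0.17,  9.67]), 6.3833, array([ 0.21,  0.5 , -1.21]), array([-0.13,  0.07,  0.  ]), 0.20605645946609294) [ 0.44140467 -0.16091525  0.24683534]
```

Call:
arm_command --pt "0 0 0.008 3 0.1 0 1" --pt "0 0 0.008 6 0.1 0 1" --pt "0 0 0.008 9 0.2 2 1" --pt "0 0 0.008 10.7 0.2 4.5 1" --pt "0 0 0.008 10.7 0.2 7.5 1" --pt "0 0 0.008 10.7 0.2 9 1" --pt "0 0 0.008 10.7 0.2 9.7 1" --pt "0 0 0.008 10.7 0.2 9.7 1"

```text
time_s: 7.05
tcp_pos: [0.5477, -0.1634, 0.1484]
ee_rot: [[1.0, -0.015, -0.005], [-0.015, -1.0, 0.0], [-0.005, -0.0, -1.0]]
wrist_force: [-0.1, 0.2, -1.9]
gripper_width: 0.207
gripper_force: 30.0
```

Call:
arm_command --pt "0 0 0 0 0 0 1" --pt "0 0 0 0 0 0 1"

```text
time_s: 7.22
tcp_pos: [0.5496, -0.1642, 0.1523]
ee_rot: [[1.0, -0.016, 0.003], [-0.016, -1.0, -0.001], [0.003, 0.001, -1.0]]
wrist_force: [-0.7, -0.7, 0.2]
gripper_width: 0.201
gripper_force: 30.0
```

```bash
python3 - <<'E'
from h import *
print(go([.548,-.1635,.1165],-0.9),sense()['tcp_pos'],sense()['joints'])
cv2.imwrite('pics/pre.png',cv2.resize(np.hstack([capture('scene')['pixels'][120:260,150:300],capture('wrist')['pixels'][100:240,200:350]]),(800,373)))
E
```

```text
(array([ 0.0005, -0.0034,  0.    ]), array([-0.18, -0.07,  3.58]), 7.2167, array([-0.71, -0.71,  0.18]), array([-0.01, -0.06, -0.  ]), 0.20113178639966525) [ 0.54964039 -0.16424728  0.15230508] [-4.46389768e-01  2.15479000e+01 -1.41865296e+01  3.94185785e-02
 -5.40713633e+01  8.95239934e+01]
```

View pics/pre.png

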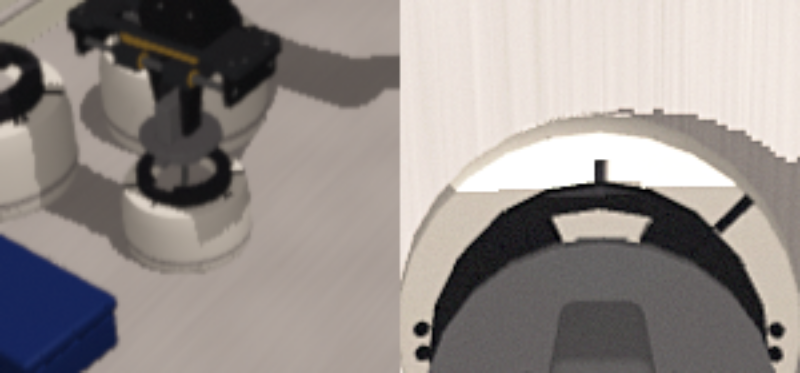

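The lid is aligned over the mouth: the slot centre is at (602,230) and the bar centre at (602,330), with the ridge at (600,172). Descending.

Call:
arm_command --pt "0 0 0 0 0 0.4 1" --pt "0 0 0 0 0 0.8 1" --pt "0 0 0 0 0 1.2 1" --pt "0 0 0 0 0 1.6 1" --pt "0 0 0 0 0 1.9 1" --pt "0 0 0 0 0 2.1 1" --pt "0 0 0 0 0 2.1 1" --pt "0 0 0 0 0 2.1 1"

```text
time_s: 7.98
tcp_pos: [0.5485, -0.1645, 0.1294]
ee_rot: [[1.0, -0.017, -0.0], [-0.017, -1.0, -0.0], [-0.0, 0.0, -1.0]]
wrist_force: [-0.4, -0.1, -2.6]
gripper_width: 0.206
gripper_force: 30.0
```

```bash
python3 - <<'E'
from h import *
print(go([.548,-.1635,.1165],-0.9),sense()['tcp_pos'])
E
```

```text
(array([ 0.0001,  0.0003, -0.001 ]), array([-0.05, -0.1 ,  1.29]), 7.9833, array([-0.42, -0.13, -2.59]), array([-0.05, -0.01,  0.03]), 0.20577568937698612) [ 0.54850273 -0.16453461  0.12937545]
```

Call:
arm_command --pt "0 0 0 0 -0.1 0.2 1" --pt "0 0 0 0 -0.1 0.4 1" --pt "0 0 0 0 -0.1 0.6 1" --pt "0 0 0 0 -0.1 0.8 1" --pt "0 0 0 0 -0.1 1 1" --pt "0 0 0 0 -0.1 1 1"

```text
time_s: 8.48
tcp_pos: [0.5482, -0.1635, 0.119]
ee_rot: [[1.0, -0.017, -0.001], [-0.017, -1.0, 0.0], [-0.001, -0.0, -1.0]]
wrist_force: [0.4, 0.7, -1.8]
gripper_width: 0.204
gripper_force: 30.0
```

```bash
python3 - <<'E'
from h import *
print(go([.548,-.1635,.1165],-0.9),sense()['tcp_pos'])
E
```

```text
(array([-0.0002,  0.001 , -0.0012]), array([-0.02,  0.  ,  0.25]), 8.4833, array([ 0.41,  0.73, -1.79]), array([-0.03,  0.06, -0.06]), 0.20402821045274325) [ 0.54815377 -0.16346187  0.11899938]
```

Call:
arm_command --pt "0 0 0 0 0 0.1 1" --pt "0 0 0 0 0 0.2 1" --pt "0 0 0 0 0 0.3 1" --pt "0 0 0 0 0 0.3 1" --pt "0 0 0 0 0 0.3 1"

```text
time_s: 8.9
tcp_pos: [0.5485, -0.1635, 0.1166]
ee_rot: [[1.0, -0.017, 0.0], [-0.017, -1.0, 0.0], [0.0, -0.0, -1.0]]
wrist_force: [-0.7, -0.6, -1.0]
gripper_width: 0.203
gripper_force: 30.0
```

Call:
arm_command --pt "0 0 0 0 0 0.1 1" --pt "0 0 0 0 0 0.15 1" --pt "0 0 0 0 0 0.2 1" --pt "0 0 0 0 0 0.2 1"

```text
time_s: 9.23
tcp_pos: [0.5486, -0.1635, 0.1165]
ee_rot: [[1.0, -0.016, 0.001], [-0.016, -1.0, -0.001], [0.001, 0.001, -1.0]]
wrist_force: [-3.0, 1.9, 7.5]
gripper_width: 0.206
gripper_force: 30.0
```

Seated: contact at z = 0.1165 as predicted, with about 8 N of push. Now twisting clockwise.

Call:
arm_command --pt "0 0 0.06 0 0 -0.05 1" --pt "0 0 0.14 0 0 -0.05 1" --pt "0 0 0.22 0 0 -0.05 1" --pt "0 0 0.3 0 0 -0.05 1" --pt "0 0 0.38 0 0 -0.05 1" --pt "0 0 0.46 0 0 -0.05 1" --pt "0 0 0.54 0 0 -0.05 1" --pt "0 0 0.6 0 0 -0.05 1"

```text
time_s: 9.9
tcp_pos: [0.5491, -0.1639, 0.1165]
ee_rot: [[0.815, -0.58, 0.002], [-0.58, -0.815, -0.001], [0.002, 0.0, -1.0]]
wrist_force: [-1.3, -0.1, 4.6]
gripper_width: 0.206
gripper_force: 30.1
```

```bash
python3 - <<'E'
from h import *
print(go([.5485,-.1635,.1165],-45.8))
E
```

```text
(array([-1.000e-04, -1.900e-03,  1.805e-01]), array([-0.07,  0.  ,  0.  ]), 9.9, array([-1.31, -0.09,  4.64]), array([-0.05,  0.46,  0.25]), 0.2064304129738441)
```

Call:
arm_command --pt "0 0 0.06 0 0 0 1" --pt "0 0 0.12 0 0 0 1" --pt "0 0 0.17 0 0 0 1" --pt "0 0 0.18 0 0 0 1" --pt "0 0 0.18 0 0 0 1" --pt "0 0 0.18 0 0 0 1"

```text
time_s: 10.4
tcp_pos: [0.549, -0.164, 0.1165]
ee_rot: [[0.7, -0.714, 0.001], [-0.714, -0.7, -0.001], [0.002, -0.0, -1.0]]
wrist_force: [-2.0, -0.4, 5.7]
gripper_width: 0.202
gripper_force: 30.1
```

```bash
python3 - <<'E'
from h import *
print(go([.5485,-.1635,.1165],-45.8),sense()['tcp_pos'])
cv2.imwrite('pics/fin.png',cv2.resize(np.hstack([capture('scene')['pixels'][120:260,150:300],capture('wrist')['pixels'][100:240,200:350]]),(800,373)))
E
```

```text
(array([-0.0002, -0.0018,  0.0046]), array([-0.07,  0.  , -0.  ]), 10.4, array([-2.02, -0.39,  5.71]), array([-0.05,  0.54,  0.18]), 0.20226580443502487) [ 0.54897998 -0.16396022  0.11647248]
```

View pics/fin.png

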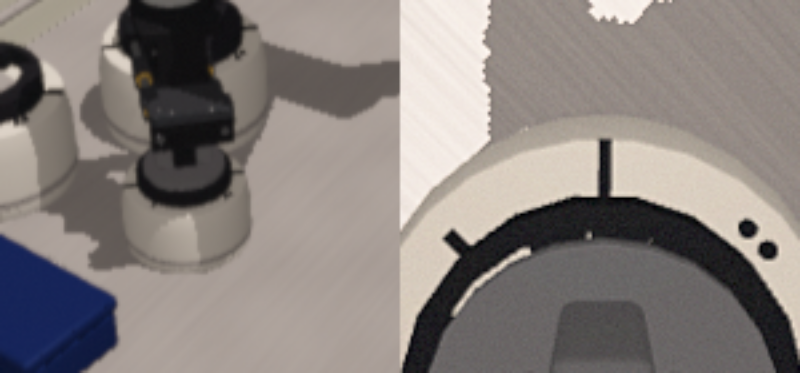

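The bar (x ≈ 603) points at the long ridge (x ≈ 605). The flange sits flat on the rim under a light push, and the grip is still 30 N. I'll hand it in.

```bash
python3 -c "
from h import *
print(finish_job())"
```

```text
the job is handed in; nothing more can be done
None
```

I handed the job in at about 10.5 s of the 51 s allowed: the lid is seated in the small grinder's collar and still gripped at half-twist. The grip bar points at the long ridges, and the arm never went near the bento box, rice cup, spoon rest or skewer cup.

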